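Close the amplifier case and set its thumbscrew

ROBOT

A 6-joint arm with a two-finger parallel gripper is mounted at the origin on the work surface. World frame = base frame: x ahead of the robot, y to its left, z up, the work surface at z = 0. Lengths are in m, angles in degrees, forces in N, time in s.
With the tool pointing down it reaches from about 0.375 to 0.9 m from the base axis. Payload 3.1 kg.
Tool frame: the origin (TCP) lies at the very end of the fingers, on their centre line; the grasp point (between the pads) lies 19 mm behind it; z points along the fingers, y is the line along which they close (so a half turn about z gives the same grasp; the last joint's range is limited). The gripper opens to 87 mm and grips with 3 to 60 N. Pads are 19 mm wide; open, the fingers measure 117 mm over their backs; the gripper's body (75 mm by 190 mm) begins 51 mm behind the grasp point.
Start: joints at [-84.253, 30.224, 82.088, -0, 67.689, -10.227], TCP at [0.172, -0.601, 0.223] pointing down, gripper open.
Joint ranges: [-176.69, 176.69], [-43.24, 126.21], [12.49, 139.97], [-82, 262], [0, 151.66], [-163.58, 163.58]. Speed limits (degrees/s): [159.86, 159.86, 180, 180, 180, 180].

INTERFACE

Orientations are given as a 3x3 rotation matrix whose columns are the frame's x, y, z axes.
In Python, from rig import * gives the robot as it stands.
- The arm moves only by the tool jog_arm, never from a script. Its arguments are lists of equal length, an entry for each row: "delta_pos": the shift along the world's x, y, z in cm, a list of three; "turn": the turn about the world's z in degrees; "grip": the closure, from 0 (fully open) to 1 (shut). In form: {"delta_pos": [[x, y, z], ...], "turn": [turn, ...], "grip": [grip, ...]}. A call has 1 to 12 rows; each row is the pose to reach, as a shift and turn from the pose commanded when the call began; what a row does not reach only later rows make up. A row lasts 1/8 s, in which the tool goes at most 62.5 mm and 10.7 degrees, less where a joint would pass 70% of its speed; a pose out of reach is approached as far as the arm can. A call with a gripper value outside its range is refused whole. The fingers move at their own pace and stop on an object; the grip force is fixed at half the most. Time passes only in rows, so rows that repeat a pose let the fingers close. It gives the time, the measured TCP pose, the force, the opening and the grip force at its end, in the units of the state.
- read_state(): the state, without advancing time (a new reading comes with each control period).
- capture(name): name is "scene" or "top" or "wrist"; returns a dict with "color" (480x640x3 uint8, blue, green, red), "fovy" (degrees; the focal length in pixels is half the picture's height over the tangent of half this angle, whatever the lens; pixels are square), "cx", "cy" (the principal point, pixels), "k1" (the pictures are not rectified: a ray, as slopes to the right and down, at radius r is drawn at 1 + k1 r^2 times it, then the intrinsics apply), "camera_from_world" (4x4, takes a point from world to camera coordinates). Camera axes: x right, y up, looking along -z (the intrinsics and any distortion apply to the point x, -y, -z); pixel columns grow to the right and rows downward; lengths in m; the calibration is good to about 2 mm. A picture is of the moment at which its call begins. There is no depth.
- hand_in(): hands the job in; it is judged then, once.
The state is a dict: "time_s": time; "joint_positions": joint angles; "qvel": joint speeds; "tau": joint torques, N m; "position": TCP position; "tcp_rot": TCP orientation; "force": force on the tool from outside, world axes, zero at the start; "moment": the same for the moment, N m; "opening": opening from 0.0 (shut) to 1.0 (fully open); "grasp_force": force on a finger pad.
Only numpy, scipy, OpenCV 4.12 (cv2) and the standard library are available. Lean on these libraries where they do the work, as an engineer would, in place of code of your own. Each camera call takes 0.05 s, during which the arm holds its last target. There are 200 camera calls.

TASK

Gently lower the hinged blue lid of the grey amplifier case until it is fully closed, and then screw its black knurled thumbscrew in clockwise until it bottoms out. Back the thumbscrew off a quarter turn so that the seal is not crushed, and finish with it still gripped between the fingers at that setting and the lid shut: do not let go, as the thread-locker is still setting. Leave the other things on the bench where they are.

Things in the scene. Friction and masses are not known exactly. Their poses are not given: they have to be found in the camera images.
- case: Grey amplifier case, fixed to the bench, an open box 200 (x) x 240 (y) x 80 mm high; origin at the centre of its underside on the bench. Its own +x points to the hinge side, away from the robot (turned up to 0.45 rad), its y runs along the hinge.
- lid (a joint): Hinge of the blue lid, a flat plate 200 x 240 x 6 mm hinged along the case's far (+x) upper edge: 0 = closed on the rim, grows as it opens upward (starts at 0.65 to 1.05 rad, stop at 1.5). A stiff hinge: the lid stays at any angle; pushing its front edge down takes about 1 to 3 N, lifting it again 4 to 5 N.
- lid_hinge (a point): Middle of the hinge line, at case x = +100 mm, y = 0, z = 80.5 mm; the lid's underside lies on it. Its axes turn with the lid: -x runs along the lid to its front edge, y along the hinge, z out of the lid's top face.
- lid_edge (a point): Middle of the lid's free front edge, on its top face: 200 mm along the lid from the hinge and 6 mm above its underside. Its axes turn with the lid.
- thumbscrew (a joint): Angle of the captive thumbscrew in the lid (right-hand thread, 3 mm rise a turn): 0 = bottomed out against a hard stop, grows as it is unscrewed (counter-clockwise seen from above the closed lid); starts at 2.2 to 3.6 rad, stop at 4.6. It turns freely with light friction (0.06 N m), stays where it is left, and a grip slips round it at the stop.
- thumbscrew_grip (a point): Centre of the thumbscrew's black knurled round head (36 mm across, 28 mm high, a white line on its top), on its axis 165 mm along the lid from the hinge and 35 mm from the front edge, mid-width; with the screw bottomed out it is 26 mm above the lid's top face (head from 12 to 40 mm above it, on a thinner brass neck). z is the screw axis. The lid's top is flat and bare all round it, out to the edges.
- tape_roll: Upright white cardboard tape roll, 90 mm across, 76 mm bore, 50 mm high, standing on its end beside the case; origin under its centre. Bystander.
- screwdriver: Screwdriver with a red handle lying on the bench beside the case; origin under its middle. Bystander.
- mouse: Grey computer mouse 105 x 60 x 34 mm; origin under its centre. Bystander.
- parts_box: Clear parts box with a white lid, 150 x 110 x 87 mm; origin under its centre. Bystander.
- speaker: Bare black loudspeaker driver lying face up, 166 mm across, 79 mm high; origin under its centre. Bystander.
- adapter: Black power adapter block 110 x 50 x 32 mm; origin under its centre. Bystander.

How it is judged:
By the outcome, as a careful person would: the job done as asked, in the order asked, and still so for the second after the job is handed in, while the arm keeps its last pose, push and grip.
It also fails if it takes over 72 s, if anything falls off the work surface, if the arm or the gripper's body presses on something with over 40 N, if the wrist force passes 120 N, or if a joint passes its speed limit or range.

## Working session

There is one attempt and no reset: what is moved stays moved. The work goes in short steps, Python scripts to look and compute and a tool call to move; the robot and the scene stay as the last step left them, time stands still between calls to the robot, and variables do not carry over. Pictures are saved under pics/ and viewed, at most 10 in all, crops included, and the job is handed in when it is done.

Besides the shell and the picture viewer there is one more tool, called by a JSON object that holds its "op" and its "data", one argument or row to a line. jog_arm: Moves the arm, as the interface text tells. Its arguments: {"type":"object","properties":{"delta_pos":{"type":"array"},"turn":{"type":"array"},"grip":{"type":"array"}},"required":["delta_pos","turn","grip"]}

```bash
mkdir -p pics; cat > h.py <<'E'
from rig import *
import numpy as np, cv2
def ray(c,u,v):
    f=240/np.tan(np.radians(c["fovy"])/2)
    K=np.array([[f,0,c["cx"]],[0,f,c["cy"]],[0,0,1]])
    p=np.array([(u-c["cx"])/f,(v-c["cy"])/f]); q=p.copy()
    for _ in range(20): q=p/(1+c["k1"]*(q@q))
    M=np.array(c["camera_from_world"]); R=M[:3,:3]; o=-R.T@M[:3,3]
    d=R.T@np.array([q[0],-q[1],-1]); return o,d/np.linalg.norm(d)
def plane(c,u,v,z):
    o,d=ray(c,u,v); return o+d*(z-o[2])/d[2]
def tri(*rs):
    A=np.zeros((3,3));b=np.zeros(3)
    for o,d in rs:
        P=np.eye(3)-np.outer(d,d);A+=P;b+=P@o
    x=np.linalg.solve(A,b)
    return x,[np.linalg.norm((np.eye(3)-np.outer(d,d))@(x-o)) for o,d in rs]
def proj(c,X):
    M=np.array(c["camera_from_world"]);p=M[:3,:3]@np.array(X)+M[:3,3]
    q=np.array([p[0],-p[1]])/-p[2];q=q*(1+c["k1"]*(q@q));f=240/np.tan(np.radians(c["fovy"])/2)
    return q*f+[c["cx"],c["cy"]]
E
python3 - <<'E'
from h import *
for n in("scene","top"):
    c=capture(n);cv2.imwrite(f"pics/{n}0.png",c["color"]);print(n,c["fovy"],c["cx"],c["cy"],c["k1"]);np.save(n+"0.npy",c,allow_pickle=True)
s=read_state();print(s)
E
```

```text
scene 42.176951359909175 318.68783777547003 230.99562667529418 0.033824619876611894
top 45.02364227651268 322.88120132465747 242.66725541669638 -0.06435216968179729
{'time_s': 0.1, 'joint_positions': array([-8.42538097e+01,  3.02731022e+01,  8.21491690e+01,  2.43172535e-04,
        6.76882925e+01, -1.02261948e+01]), 'qvel': array([ 0.1209285 , -0.12336635, -0.13302237,  0.03180428,  0.10922281,
        0.05096486]), 'tau': array([-6.18926988e-04, -4.40986347e+01, -1.77151144e+01,  6.34610583e-02,
        5.34216268e-02, -3.97436929e-05]), 'position': array([ 0.17195833, -0.60019903,  0.22167455]), 'tcp_rot': array([[ 9.61394911e-01,  2.75172290e-01, -1.89298431e-04],
       [ 2.75172137e-01, -9.61393056e-01,  1.92039547e-03],
       [ 3.46449423e-04, -1.89834809e-03, -9.99998138e-01]]), 'force': array([ 0.79446792,  0.03989071, -0.74038742]), 'moment': array([ 0.03740068, -0.01034353,  0.01894116]), 'grasp_force': 0.0, 'opening': 1.0018869259090817}
```

View pics/scene0.png

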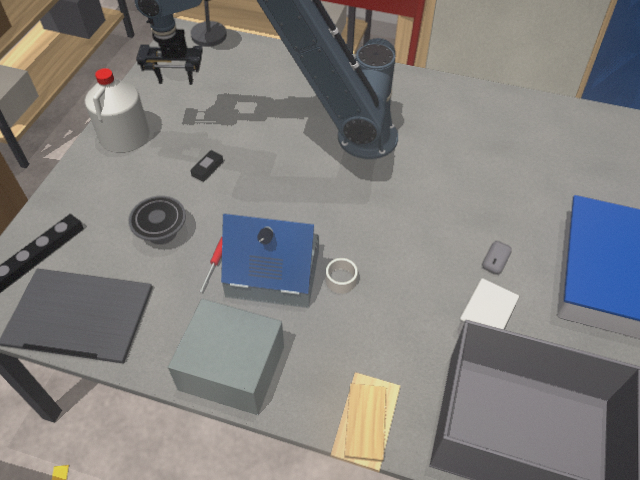

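View pics/top0.png

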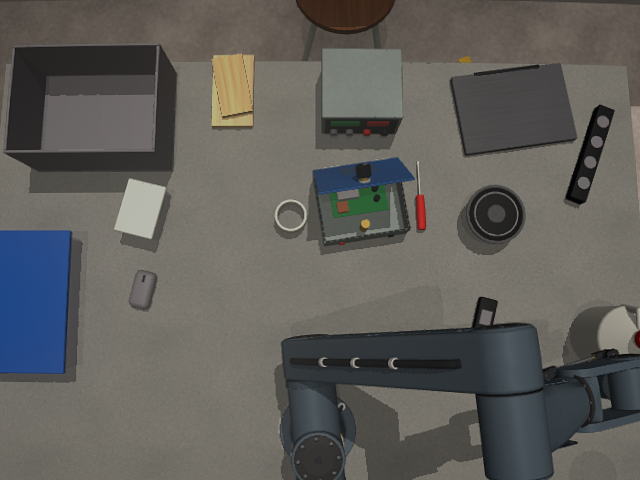

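The scene view shows the open blue lid around (268,252) with its knob at (265,235). In the top view the lid spans (313..415, 157..191), with the knob at (363,172), the tape roll at (291,215) and the screwdriver at (420,200).

```bash
python3 - <<'E'
from h import *
cs={}
for n,roi in(("scene",(200,190,330,310)),("top",(300,140,430,260))):
    c=np.load(n+"0.npy",allow_pickle=True).item();cs[n]=c
    x0,y0,x1,y1=roi;im=c["color"][y0:y1,x0:x1]
    h=cv2.cvtColor(im,cv2.COLOR_BGR2HSV);m=cv2.inRange(h,(100,120,50),(125,255,255))
    m=cv2.morphologyEx(m,cv2.MORPH_CLOSE,np.ones((5,5)))
    k=max(cv2.findContours(m,0,2)[0],key=cv2.contourArea);hl=cv2.convexHull(k)
    for e in (2,3,5):print(n,e,(cv2.approxPolyDP(hl,e,True)[:,0]+[x0,y0]).tolist())
    cv2.imwrite(f"pics/{n}c.png",cv2.resize(im,None,fx=4,fy=4,interpolation=2))
a=cv2.imread("pics/scenec.png");b=cv2.imread("pics/topc.png");cv2.imwrite("pics/both.png",cv2.resize(np.hstack([a,b[:480]]),(800,int(800*480/(a.shape[1]+b.shape[1])))))
E
```

```text
scene 2 [[224, 215], [313, 225], [305, 289], [292, 290], [223, 281]]
scene 3 [[224, 215], [313, 225], [305, 289], [223, 281]]
scene 5 [[224, 215], [313, 225], [305, 289], [223, 281]]
top 2 [[413, 178], [319, 193], [314, 171], [397, 158]]
top 3 [[413, 178], [319, 193], [314, 171], [397, 158]]
top 5 [[413, 178], [319, 193], [314, 171], [397, 158]]
```

View pics/both.png

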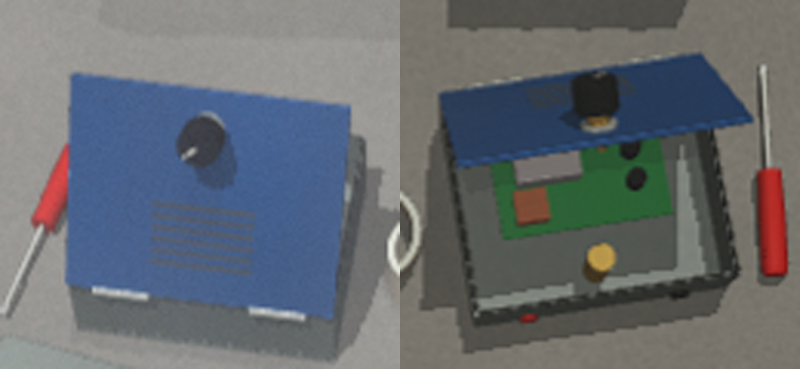

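The crops show the lid face with its knob in the scene view and, in the top view, the free edge from (319,193) to (413,178). I'll triangulate the four corners.

```bash
python3 - <<'E'
from h import *
s,t=[np.load(n+"0.npy",allow_pickle=True).item() for n in("scene","top")]
P={}
for k,a,b in(("f-",(224,215),(413,178)),("f+",(313,225),(319,193)),("h+",(305,289),(314,171)),("h-",(223,281),(397,158)),("knobtop",(265,235),(363,167)),("knobmid",(264,236),(363,171))):
    x,e=tri(ray(s,*a),ray(t,*b));P[k]=x;print(k,x.round(4),np.round(e,4))
H=(P["h+"]+P["h-"])/2;F=(P["f+"]+P["f-"])/2;d=F-H
ax=P["f+"]-P["f-"]+P["h+"]-P["h-"];print("yaw",np.degrees(np.arctan2(-ax[0],ax[1])),"H",H,"F",F,"len",np.linalg.norm(d),"ang",np.arcsin(d[2]/np.linalg.norm(d)))
# rim near corners of case, z=.08
for uv in((473/1.54/2+0,0),):pass
for p in((331,244),(411,232)):print("case base?",plane(t,*p,.0).round(3),plane(t,*p,.08).round(3))
# tape roll, screwdriver
print(plane(t,291,215,.05).round(3),plane(t,420,225,.02).round(3),plane(t,418,165,.01).round(3))
for n,c in(("s",s),("t",t)):
  M=np.array(c["camera_from_world"]);print(-M[:3,:3].T@M[:3,3])
E
```

```text
f- [ 0.6459 -0.2357  0.247 ] [0.001 0.001]
f+ [ 0.6076 -0.0039  0.2478] [0.0009 0.0009]
h+ [0.7042 0.0065 0.0886] [0.0015 0.0015]
h- [ 0.743  -0.2202  0.0801] [0.0021 0.0021]
knobtop [ 0.6737 -0.1121  0.2453] [0.0014 0.0014]
knobmid [ 0.6677 -0.1155  0.2315] [0.001 0.001]
yaw 9.546303610545511 H [ 0.72355988 -0.10682876  0.08435402] F [ 0.62674294 -0.11982295  0.24740084] len 0.19007007509019266 ang 1.031022150192274
case base? [ 0.513 -0.04   0.   ] [ 0.503 -0.038  0.08 ]
case base? [ 0.548 -0.27   0.   ] [ 0.536 -0.257  0.08 ]
[0.588 0.072 0.05 ] [ 0.565 -0.293  0.02 ] [ 0.743 -0.293  0.01 ]
[1.54242247 0.29624581 1.52100747]
[0.30724327 0.00361386 1.63774405]
```

{"op": "jog_arm", "data": {
  "delta_pos": [
    [0,0,6],
    [2,2,10],
    [7,7,14],
    [12,12,14],
    [17,17,14],
    [22,22,14],
    [27,27,14],
    [32,32,14],
    [37,37,14],
    [42,41,14],
    [46,45,14],
    [50,48.5,14]
  ],
  "turn": [10,20,30,40,50,60,70,80,90,100,110,120],
  "grip": [0,0,0,0,0,0,0,0,0,0,0,0]
}}

```text
time_s: 1.6
position: [0.6347, -0.1491, 0.362]
tcp_rot: [[-0.723, 0.691, -0.001], [0.691, 0.723, 0.0], [0.001, -0.001, -1.0]]
force: [0.4, -0.6, -1.0]
opening: 1.0
grasp_force: 0.0
```

{"op": "jog_arm", "data": {
  "delta_pos": [
    [0,0,0],
    [0,0,0],
    [0,0,0],
    [0,0,0],
    [0,0,0],
    [0,0,0],
    [0,0,0],
    [0,0,0]
  ],
  "turn": [10,20,30,40,50,53.5,53.5,53.5],
  "grip": [0,0,0,0,0,0,0,0]
}}

```text
time_s: 2.6
position: [0.6335, -0.1507, 0.3622]
tcp_rot: [[-0.987, -0.164, -0.001], [-0.164, 0.987, 0.0], [0.001, 0.0, -1.0]]
force: [0.6, -0.1, -0.7]
opening: 1.001
grasp_force: 0.0
```

```bash
python3 - <<'E'
from h import *
s=read_state();print({k:np.round(s[k],3) for k in("time_s","joint_positions","position","tcp_rot","force","moment")})
c=capture("wrist");np.save("w1.npy",c,allow_pickle=True);cv2.imwrite("pics/w1.png",c["color"])
E
```

```text
{'time_s': np.float64(2.6), 'joint_positions': array([ -23.199,   25.916,   67.227,    0.   ,   86.898, -122.621]), 'position': array([ 0.633, -0.151,  0.362]), 'tcp_rot': array([[-0.987, -0.164, -0.001],
       [-0.164,  0.987,  0.   ],
       [ 0.001,  0.   , -1.   ]]), 'force': array([ 0.576, -0.125, -0.729]), 'moment': array([ 0.134, -0.116,  0.012])}
```

View pics/w1.png

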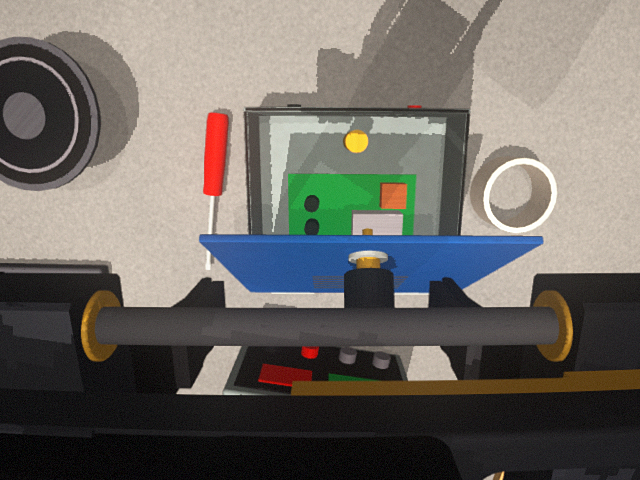

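The wrist view shows the lid edge from (200,236) to (542,237), the near case rim from (245,109) to (468,109), and the knob at (369,285). The gripper is parallel to the edge.

```bash
python3 - <<'E'
from h import *
c=np.load("w1.npy",allow_pickle=True).item();t=np.load("top0.npy",allow_pickle=True).item()
for p,q in(((200,237),(413,179)),((542,238),(318,193))):print(tri(ray(c,*p),ray(t,*q)),plane(c,*p,.2475).round(4))
a,b=plane(c,200,237,.2475),plane(c,542,238,.2475);print(np.linalg.norm(a-b),np.degrees(np.arctan2(-(b-a)[0],(b-a)[1])))
a,b=plane(c,245,108.5,.08),plane(c,468.5,109.5,.08);print(a,b,np.linalg.norm(a-b),np.degrees(np.arctan2(-(b-a)[0],(b-a)[1])))
y=np.radians(9.4);e=np.array([np.cos(y),np.sin(y),0]);print("H from rim",(a+b)/2+.2*e)
E
```

```text
(array([ 0.63900116, -0.23275274,  0.26831424]), [np.float64(0.0005171782978100901), np.float64(0.0005171782978099912)]) [ 0.6455 -0.2384  0.2475]
(array([ 0.60620233, -0.00232805,  0.25246885]), [np.float64(0.0005606825685754648), np.float64(0.0005606825685755129)]) [6.064e-01 5.000e-04 2.475e-01]
0.24198754965003644 9.29992179317749
[ 0.54779801 -0.25110921  0.08      ] [ 0.50946881 -0.01949745  0.08      ] 0.23476187075172542 9.396658801018242
H from rim [ 0.72594785 -0.10263814  0.08      ]
```

{"op": "jog_arm", "data": {
  "delta_pos": [
    [2.5,2,0],
    [4.7,4.1,0],
    [4.7,4.1,-4],
    [4.7,4.1,-8],
    [4.7,4.1,-11],
    [4.7,4.1,-13],
    [4.7,4.1,-13],
    [4.7,4.1,-13]
  ],
  "turn": [0,0,0,0,0,0,0,0],
  "grip": [0,0,0,0,0,0,0,0]
}}

```text
time_s: 3.65
position: [0.6813, -0.11, 0.2336]
tcp_rot: [[-0.986, -0.164, 0.002], [-0.164, 0.986, -0.001], [-0.002, -0.001, -1.0]]
force: [-0.7, 0.2, 0.2]
opening: 1.001
grasp_force: 0.0
```

```bash
python3 - <<'E'
from h import *
p=read_state()["position"];print(p,read_state()["force"])
e=np.array([np.cos(.164),np.sin(.164),0]);H=np.array([.7255,-.1028,.0805])
for th in np.r_[np.arange(1.10,-.01,-.05),0]:
    X=H+e*(-.1745*np.cos(th)+.006*np.sin(th)+.0095);X[2]=.0805+.1745*np.sin(th)+.006*np.cos(th)
    print(round(th,2),((X-p)*100).round(1).tolist())
E
```

```text
[ 0.68130223 -0.11003803  0.23355748] [-0.69212917  0.20290059  0.21182582]
1.1 [-1.9, -0.3, 0.5]
1.05 [-2.7, -0.5, 0.1]
1.0 [-3.4, -0.6, -0.3]
0.95 [-4.2, -0.7, -0.8]
0.9 [-4.9, -0.8, -1.3]
0.85 [-5.6, -0.9, -1.8]
0.8 [-6.2, -1.0, -2.4]
0.75 [-6.8, -1.1, -3.0]
0.7 [-7.4, -1.2, -3.6]
0.65 [-8.0, -1.3, -4.3]
0.6 [-8.5, -1.4, -5.0]
0.55 [-9.0, -1.5, -5.7]
0.5 [-9.5, -1.6, -6.4]
0.45 [-9.9, -1.6, -7.2]
0.4 [-10.3, -1.7, -8.0]
0.35 [-10.6, -1.8, -8.8]
0.3 [-10.9, -1.8, -9.6]
0.25 [-11.2, -1.9, -10.4]
0.2 [-11.4, -1.9, -11.3]
0.15 [-11.6, -1.9, -12.1]
0.1 [-11.7, -1.9, -13.0]
0.05 [-11.8, -2.0, -13.8]
-0.0 [-11.9, -2.0, -14.7]
0.0 [-11.9, -2.0, -14.7]
```

{"op": "jog_arm", "data": {
  "delta_pos": [
    [-1.9,-0.3,0.5],
    [-2.7,-0.5,0.1],
    [-3.4,-0.6,-0.3],
    [-4.2,-0.7,-0.8],
    [-4.9,-0.8,-1.3],
    [-5.6,-0.9,-1.8],
    [-6.2,-1.0,-2.4],
    [-6.8,-1.1,-3.0],
    [-7.4,-1.2,-3.6],
    [-8.0,-1.3,-4.3],
    [-8.5,-1.4,-5.0],
    [-8.5,-1.4,-5.0]
  ],
  "turn": [0,0,0,0,0,0,0,0,0,0,0,0],
  "grip": [0,0,0,0,0,0,0,0,0,0,0,0]
}}

```text
time_s: 5.15
position: [0.594, -0.1232, 0.1814]
tcp_rot: [[-0.986, -0.164, -0.004], [-0.165, 0.986, 0.002], [0.003, 0.002, -1.0]]
force: [-0.1, -0.2, 0.0]
opening: 1.002
grasp_force: 0.0
```

```bash
python3 - <<'E'
from h import *
s=read_state();print(s["position"],s["force"],s["moment"])
c=capture("wrist");np.save("w2.npy",c,allow_pickle=True);cv2.imwrite("pics/w2.png",c["color"])
E
```

```text
[ 0.59402512 -0.1231961   0.18139601] [-0.14565793 -0.17553836  0.00103763] [ 0.13755924 -0.13817938 -0.00258776]
```

View pics/w2.png

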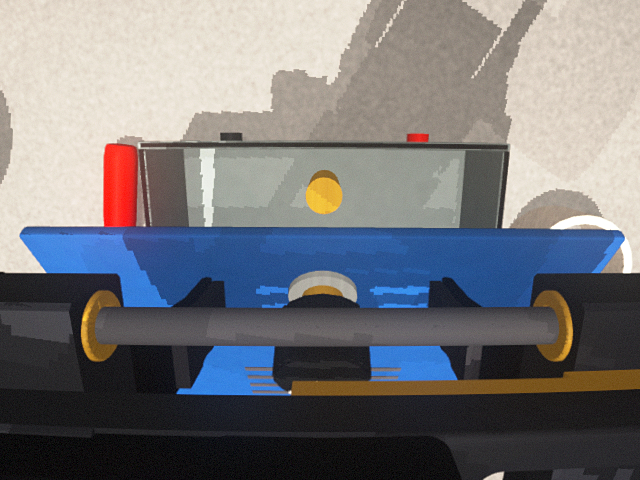

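The lid has come down with the fingers: its edge is now at row 230. The knob, at column 322, is centred between the fingers at columns 223 and 430. Continuing the arc.

{"op": "jog_arm", "data": {
  "delta_pos": [
    [-0.5,-0.1,-0.7],
    [-1.0,-0.2,-1.4],
    [-1.4,-0.2,-2.2],
    [-1.8,-0.3,-3.0],
    [-2.1,-0.4,-3.8],
    [-2.4,-0.4,-4.6],
    [-2.7,-0.5,-5.4],
    [-2.9,-0.5,-6.3],
    [-3.1,-0.5,-7.1],
    [-3.2,-0.5,-8.0],
    [-3.3,-0.6,-8.5],
    [-3.3,-0.6,-8.5]
  ],
  "turn": [0,0,0,0,0,0,0,0,0,0,0,0],
  "grip": [0,0,0,0,0,0,0,0,0,0,0,0]
}}

```text
time_s: 6.7
position: [0.5619, -0.1295, 0.0968]
tcp_rot: [[-0.986, -0.165, -0.002], [-0.165, 0.986, 0.001], [0.002, 0.001, -1.0]]
force: [-0.1, 0.8, -0.6]
opening: 1.002
grasp_force: 0.0
```

{"op": "jog_arm", "data": {
  "delta_pos": [
    [0,0,-0.3],
    [0,0,-0.6],
    [0,0,-0.8],
    [0,0,-0.8]
  ],
  "turn": [0,0,0,0],
  "grip": [0,0,0,0]
}}

```text
time_s: 7.2
position: [0.5627, -0.1298, 0.0894]
tcp_rot: [[-0.986, -0.164, 0.0], [-0.164, 0.986, 0.0], [-0.0, 0.0, -1.0]]
force: [-0.0, 0.2, 1.1]
opening: 0.998
grasp_force: 0.0
```

{"op": "jog_arm", "data": {
  "delta_pos": [
    [0,0,-0.2],
    [0,0,-0.4],
    [0,0,-0.5],
    [0,0,-0.5]
  ],
  "turn": [0,0,0,0],
  "grip": [0,0,0,0]
}}

```text
time_s: 7.7
position: [0.5629, -0.1299, 0.0868]
tcp_rot: [[-0.986, -0.165, 0.001], [-0.165, 0.986, -0.0], [-0.001, -0.001, -1.0]]
force: [-3.5, 0.3, 14.4]
opening: 1.005
grasp_force: 7.3
```

```bash
python3 - <<'E'
from h import *
s=read_state();print(s["position"],s["force"],s["moment"])
for n in("wrist","scene"):
    c=capture(n);np.save(n+"3.npy",c,allow_pickle=True);cv2.imwrite(f"pics/{n}3.png",c["color"])
a=c["color"][180:330,180:350];w=cv2.imread("pics/wrist3.png")
a=cv2.resize(a,None,fx=2.35,fy=2.35,interpolation=2);w=cv2.resize(w,(400,300))
o=np.zeros((360,800,3),np.uint8);o[:a.shape[0],:a.shape[1]][:]=a[:360];o[:300,400:]=w;cv2.imwrite("pics/m3.png",o)
E
```

```text
[ 0.56291042 -0.1298824   0.08675987] [-3.46713335  0.29441266 14.3724522 ] [0.43760984 0.50176414 0.01938234]
```

View pics/m3.png

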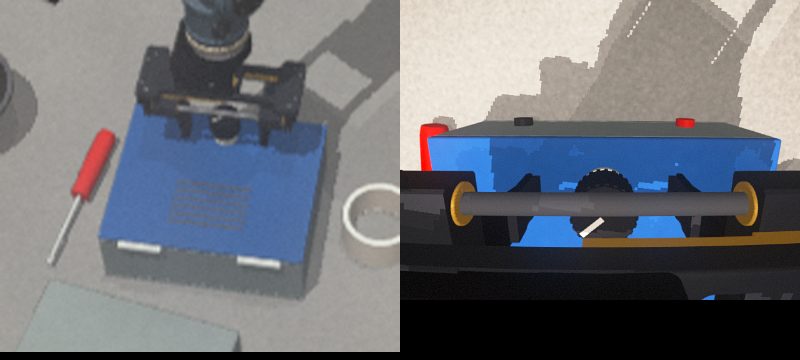

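The left half shows the lid fully down. The right half shows the knob at about (604,205) in the mosaic, with the white line near (592,228). Checking the knob centre before gripping.

```bash
python3 - <<'E'
from h import *
c=np.load("wrist3.npy",allow_pickle=True).item()
X=np.array([.5627,-.1297])
for z in(.128,.100):
    q=np.array([proj(c,[X[0]+.018*np.cos(a),X[1]+.018*np.sin(a),z]) for a in np.linspace(0,6.28,73)])
    print(z,"u",q[:,0].min().round(1),q[:,0].max().round(1),"v",q[:,1].min().round(1),q[:,1].max().round(1),"cen",proj(c,[*X,z]).round(1))
g=cv2.cvtColor(c["color"],cv2.COLOR_BGR2HSV)
m=cv2.inRange(g,(95,100,60),(130,255,255))
for v in range(262,312,4):
    r=np.where(m[v,225:435]==0)[0]+225
    print(v,r[(r>262)&(r<400)][[0,-1]] if ((r>262)&(r<400)).any() else None)
w=cv2.inRange(g,(0,0,190),(179,60,255))[335:385,270:400];ys,xs=np.where(w);print("line",xs.min()+270,xs.max()+270,ys.min()+335,ys.max()+335)
E
```

```text
0.128 u 271.4 380.6 v 302.9 400.6 cen [326.  353.7]
0.1 u 280.6 371.7 v 274.5 358.3 cen [326.1 317.7]
262 None
266 None
270 [312 340]
274 [306 347]
278 [300 352]
282 [294 355]
286 [292 362]
290 [287 364]
294 [285 365]
298 [284 369]
302 [281 370]
306 [280 372]
310 [263 399]
line 287 325 349 379
```

{"op": "jog_arm", "data": {
  "delta_pos": [
    [0,0,0.5],
    [-0.15,0,1.0],
    [-0.15,0,1.0],
    [-0.15,0,1.0],
    [-0.15,0,1.0],
    [-0.15,0,1.0],
    [-0.15,0,1.0],
    [-0.15,0,1.0],
    [-0.15,0,1.0],
    [-0.15,0,1.0]
  ],
  "turn": [0,0,0,0,0,0,0,0,0,0],
  "grip": [0,0,0,0.3,0.6,1,1,1,1,1]
}}

```text
time_s: 9.05
position: [0.5612, -0.1303, 0.0946]
tcp_rot: [[-0.986, -0.165, 0.0], [-0.165, 0.986, -0.001], [-0.0, -0.001, -1.0]]
force: [-0.3, -1.5, -0.1]
opening: 0.407
grasp_force: 30.0
```

```bash
cat > st.py <<'E'
from h import *
s=read_state();R=s["tcp_rot"]
print("t",s["time_s"],s["position"].round(4),"F",s["force"].round(1),"M",s["moment"].round(3),"yaw",np.degrees(np.arctan2(R[1,0],R[0,0])).round(2),"q",s["joint_positions"].round(1),"tau6",round(s["tau"][5],3),"open",round(s["opening"],3),"g",round(s["grasp_force"],1))
E
python3 st.py
```

```text
t 9.05 [ 0.5612 -0.1303  0.0946] F [-0.3 -1.5 -0.1] M [-0.167 -0.093 -0.041] yaw -170.52 q [ -24.2   36.5   95.4   -0.    48.  -123.6] tau6 -0.005 open 0.407 g 30.0
```

{"op": "jog_arm", "data": {
  "delta_pos": [
    [0,0,-0.01],
    [0,0,-0.02],
    [0,0,-0.02],
    [0,0,-0.03],
    [0,0,-0.04],
    [0,0,-0.05],
    [0,0,-0.06],
    [0,0,-0.07],
    [0,0,-0.08],
    [0,0,-0.08],
    [0,0,-0.1],
    [0,0,-0.1]
  ],
  "turn": [-10,-20,-30,-40,-50,-60,-70,-80,-90,-100,-115,-115],
  "grip": [1,1,1,1,1,1,1,1,1,1,1,1]
}}

```text
time_s: 10.55
position: [0.5628, -0.129, 0.0937]
tcp_rot: [[0.271, 0.962, 0.004], [0.962, -0.271, 0.001], [0.002, 0.003, -1.0]]
force: [3.0, 2.7, -1.9]
opening: 0.404
grasp_force: 30.0
```

```bash
python3 st.py
```

```text
t 10.55 [ 0.5628 -0.129   0.0937] F [ 3.   2.7 -1.9] M [ 0.498 -0.742  0.044] yaw 74.26 q [-24.1  36.6  95.4   0.2  47.8  -8.4] tau6 -0.183 open 0.404 g 30.0
```

{"op": "jog_arm", "data": {
  "delta_pos": [
    [0,0,0],
    [0,0,-0.01],
    [0,0,-0.01],
    [0,0,-0.02],
    [0,0,-0.02]
  ],
  "turn": [-5,-10,-15,-20,-20],
  "grip": [1,1,1,1,1]
}}

```text
time_s: 11.18
position: [0.5629, -0.1297, 0.0936]
tcp_rot: [[0.579, 0.816, 0.004], [0.816, -0.579, -0.001], [0.001, 0.003, -1.0]]
force: [5.1, 1.7, -1.7]
opening: 0.406
grasp_force: 30.0
```

```bash
python3 st.py
```

```text
t 11.175 [ 0.5629 -0.1297  0.0936] F [ 5.1  1.7 -1.7] M [ 0.262 -0.899  0.722] yaw 54.65 q [-24.1  36.7  95.4   0.1  47.8  11.2] tau6 0.822 open 0.406 g 30.0
```

{"op": "jog_arm", "data": {
  "delta_pos": [
    [0,0,0],
    [0,0,-0.01],
    [0,0,-0.01],
    [0,0,-0.02],
    [0,0,-0.02]
  ],
  "turn": [-5,-10,-15,-20,-20],
  "grip": [1,1,1,1,1]
}}

```text
time_s: 11.8
position: [0.5616, -0.1307, 0.0937]
tcp_rot: [[0.822, 0.569, 0.001], [0.569, -0.822, -0.002], [-0.0, 0.002, -1.0]]
force: [1.1, -1.5, 2.1]
opening: 0.406
grasp_force: 30.0
```

```bash
python3 st.py
```

```text
t 11.8 [ 0.5616 -0.1307  0.0937] F [ 1.1 -1.5  2.1] M [-0.416 -0.195  0.685] yaw 34.68 q [-24.2  36.6  95.4  -0.1  47.9  31.2] tau6 0.772 open 0.406 g 30.0
```

```bash
cat > line.py <<'E'
import sys
from h import *
n=sys.argv[1];z=float(sys.argv[2]);C=np.array([.5612,-.1303])
c=np.load(n,allow_pickle=True).item() if n.endswith("npy") else capture("wrist")
if not n.endswith("npy"):np.save(n+".npy",c,allow_pickle=True)
g=cv2.cvtColor(c["color"],cv2.COLOR_BGR2HSV);m=cv2.inRange(g,(0,0,170),(179,70,255))
u0,v0=proj(c,[*C,z]);k=np.zeros_like(m);cv2.circle(k,(int(u0),int(v0)),48,255,-1);m&=k
N,l,st,ce=cv2.connectedComponentsWithStats(m)
for i in range(1,N):
    if st[i,4]<40:continue
    p=np.argwhere(l==i)[:,::-1];W=np.array([plane(c,*q,z)[:2] for q in p]);w=W.mean(0)
    d=np.linalg.svd(W-w)[2][0];d=d*np.sign(d@(w-C));print(st[i].tolist(),"mean-C mm",((w-C)*1e3).round(1),"dir",np.degrees(np.arctan2(d[1],d[0])).round(1),"len",round(1e3*np.ptp((W-w)@d),1))
E
python3 line.py wrist3.npy .1277; python3 line.py w4 .1265
```

```text
[287, 348, 39, 32, 384] mean-C mm [ 6.5 -5.3] dir -39.5 len 15.1
[304, 346, 22, 28, 255] mean-C mm [-9.7 -1.2] dir -172.2 len 12.3
[292, 368, 57, 13, 150] mean-C mm [-15.2  -6.4] dir 116.2 len 20.5
```

The line has turned about 133° (2.32 rad), and past that the torque stays at a constant slip value of 0.7 N·m, so the screw has bottomed out. Backing off 90°.

{"op": "jog_arm", "data": {
  "delta_pos": [
    [0,0,0.01],
    [0,0,0.02],
    [0,0,0.02],
    [0,0,0.03],
    [0,0,0.04],
    [0,0,0.05],
    [0,0,0.06],
    [0,0,0.07],
    [0,0,0.07],
    [0,0,0.08],
    [0,0,0.08],
    [0,0,0.08]
  ],
  "turn": [10,20,30,40,50,60,70,80,88,90,90,90],
  "grip": [1,1,1,1,1,1,1,1,1,1,1,1]
}}

```text
time_s: 13.35
position: [0.563, -0.1309, 0.0945]
tcp_rot: [[-0.564, 0.825, 0.004], [0.825, 0.564, -0.002], [-0.004, 0.003, -1.0]]
force: [5.0, -3.0, 1.0]
opening: 0.405
grasp_force: 30.0
```

```bash
python3 st.py; python3 line.py w4.npy .1265; python3 line.py w5 .1272; python3 - <<'E'
from h import *
w=np.load("w5.npy",allow_pickle=True).item()["color"];s=capture("scene")["color"][180:330,180:350]
o=np.zeros((360,800,3),np.uint8);a=cv2.resize(s,(400,353),interpolation=2);o[:353,:400]=a;o[:300,400:]=cv2.resize(w,(400,300));cv2.imwrite("pics/m5.png",o)
E
```

```text
t 13.35 [ 0.563  -0.1309  0.0945] F [ 5. -3.  1.] M [-0.493 -0.918 -0.   ] yaw 124.37 q [-24.2  36.6  95.3   0.   47.8 -58.5] tau6 0.028 open 0.405 g 30.0
[304, 346, 22, 28, 255] mean-C mm [-9.7 -1.2] dir -172.2 len 12.3
[292, 368, 57, 13, 150] mean-C mm [-15.2  -6.4] dir 116.2 len 20.5
[303, 346, 23, 28, 270] mean-C mm [ 1.3 -9.5] dir -84.3 len 12.5
```

View pics/m5.png

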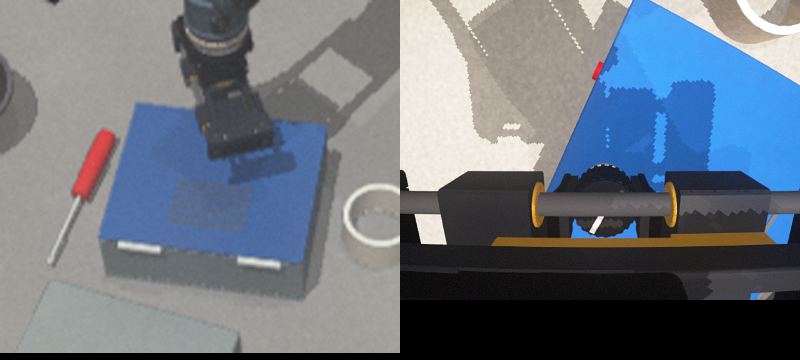

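The lid is shut, the knob is gripped, and its white line is at (597,224) in the mosaic. The line moved about 88–89°, so I'm adding 1° and then settling.

{"op": "jog_arm", "data": {
  "delta_pos": [
    [0,0,0],
    [0,0,0],
    [0,0,0],
    [0,0,0]
  ],
  "turn": [1,1,1,1],
  "grip": [1,1,1,1]
}}

```text
time_s: 13.95
position: [0.5631, -0.1309, 0.0945]
tcp_rot: [[-0.579, 0.816, 0.004], [0.816, 0.579, -0.002], [-0.004, 0.003, -1.0]]
force: [4.1, -3.6, 0.1]
opening: 0.404
grasp_force: 30.0
```

```bash
python3 st.py; python3 line.py w6 .1272; python3 -c "
from rig import *
print(hand_in())"
```

```text
t 13.95 [ 0.5631 -0.1309  0.0945] F [ 4.1 -3.6  0.1] M [-0.45  -0.857 -0.006] yaw 125.36 q [-24.2  36.6  95.3   0.   47.8 -59.5] tau6 -0.004 open 0.404 g 30.0
[303, 346, 23, 28, 271] mean-C mm [ 1.5 -9.5] dir -83.3 len 12.5
the job is handed in; nothing more can be done
None
```

The lid is closed, and the thumbscrew was screwed in until it bottomed out, then backed off about 90° (89–91° by the white line and wrist angle). It is still gripped at 30 N, no other item was touched, and the job was handed in at about 14 s; hand-in returned no verdict.

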